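Open the hood of the bench polisher past its hidden safety catch

TASK

The metal hood of the small bench polisher has popped up at the front but is still held by a hidden sprung safety catch. Reach under its front lip, feel along for the catch, push it aside, away from the robot, as far as it goes and lift the hood past it while it is held aside; then swing the hood up to its stop and leave it standing open. Do not force the catch, neither sideways nor by pulling the hood against it, and leave the things around the machine where they are.

Things in the scene. Friction and masses are not known exactly. Their poses are not given: they have to be found in the camera images.
- machine: bench polisher: fixed grey box, x -70..+45, y +-90 mm, metal hood on top (200 mm wide, 150 high). Origin on the desk; x points from front (lip) to back (hinge), y to the left seen from its front. It stands side-on: its front faces the robot's left, its +y away from the robot. The hood overhangs the front: free space under it from the lip (x -124) to the catch's mounting block (x -81 mm)
- front_plate: dark steel plate 160 x 82 mm on the base's front face under the overhang, front at machine x -74 mm; origin and axes as machine. It carries the hidden catch, a steel lever on an upright pivot at machine x -76 mm and, differently each time, anywhere in machine y -35..+35 mm. Catch counts as part of it. More than 25 N from the robot on either damages it
- plate_mid (a point): middle of the front plate's face. The catch's paddle: upright plate 4 to 6 mm thick, z 55 to 121 mm, at rest pointing from the pivot to the front, free end at machine x -120 mm. Pushed on its -y side towards +y (away from the robot) it swings about the pivot against a spring (2 to 5 N) to a hard stop at 0.9 rad; towards -y it does not give. Let go, it springs back
- hook_level (a point): point at the hook's height (135 mm) over the plate's middle. The catch's hook, above the paddle, 8 mm thick, points to the front and reaches 6 mm over the lip's flange, 4 mm above it. It is clear of the flange from 0.65 rad of swing. Fingers reaching to machine x -97 mm push the paddle some 16 mm to clear it and 27 mm to the stop
- hood_lip: front lip of the hood: apron 20 mm high, 200 mm wide, rolled steel edge at the bottom, flange 4 mm thick turned inward 18 mm. Origin on the hinge axis, mid-width; axes parallel to the machine's when hood is 0. Pulling the lip against the hook with more than 20 N damages the catch
- lip_mid (a point): middle of the rolled bottom edge (8 mm round bar) of the lip, on the bar's axis; moves with the hood. With hood at 0 it is 120 mm in front of the machine's origin and 126 mm above the desk, 164.7 mm from the hinge axis and 0.091 rad below it
- hood_hinge (a point): on the hinge axis of the hood (along machine y), mid-width, 44 mm behind the machine's origin, 141 mm above the desk
- hood (a joint): opening angle of the hood (rad): 0 popped up as found (level), 1.25 at the stop, fully open. Held by the hook it rises only about 0.025; from 0.12 on the flange is above the hook and the catch may spring back (fingers that go towards the hinge beside a paddle held aside jam on it). The stiff hinge holds the hood where it is left; lifting the lip takes about 4 to 6 N
- oil_bottle: white plastic oiler with a red spout, 41 mm across, 113 mm high, stands loose behind the machine, on the robot's right; origin under its middle
- specimen_tray: dark grey sample tray 66 x 100 x 22 mm, lies loose in front of the machine, on the robot's left; origin under its middle
- parts_tin: round steel tin 64 mm across, 22 mm high, lies loose in front of the machine, on the robot's left; origin under its middle

How it is judged (in metres and radians):
On the way:
1. the hood is lifted past the safety catch (more than 0.15 rad) (value of joint hood above 0.15 rad), for 0.2 s.
At the end, for the whole second after the job is handed in: The hood stands open by more than 1.1 rad (its stop is at 1.25) and is at rest; the oil bottle, the specimen tray and the tin are within 20 mm of where they stood (value of joint hood above 1.1 rad and velocity of joint hood between -0.05 and 0.05 rad/s and distance of each of oil_bottle, specimen_tray, parts_tin from where it was at the start of the episode below 0.02 m); the robot touches nothing.
It fails at once if the robot presses on the catch or its plate with more than 25 N (contact force between any of the fingers, the arm and front_plate above 25 N).
It fails at once if the lip is pulled against the catch with more than 20 N (contact force between hood_lip and front_plate above 20 N).
It fails at once if a bystander is knocked over or pushed away (angle between oil_bottle's own z axis and vertical above 0.5 rad or distance of any of oil_bottle, specimen_tray, parts_tin from where it was at the start of the episode above 0.04 m).
It also fails if it takes over 48 s, if anything falls off the work surface, if the arm or the gripper's body presses on something with over 40 N, if the wrist force passes 120 N, or if a joint passes its speed limit or range.

ROBOT

A 6-joint arm with a two-finger parallel gripper is mounted at the origin on a cart in front of the work surface, level with it; the furniture and walls round the work are solid. World frame = base frame: x ahead of the robot, y to its left, z up, the work surface at z = 0. Lengths are in mm, angles in rad, forces in N, time in s.
With the tool pointing down it reaches from about 275 to 750 mm from the base axis. Payload 10.2 kg.
Tool frame: the origin (TCP) lies at the very end of the fingers, on their centre line; the grasp point (between the pads) lies 19 mm behind it; y points along the fingers, x is the direction in which the jaws open and shut, and the axes are right-handed (so a half turn about y gives the same grasp; the last joint's range is limited). The gripper opens to 85 mm and grips with 20 to 120 N. Pads are 22 mm wide; open, the fingers measure 114 mm over their backs; the gripper's body (76 mm by 85 mm) begins 54 mm behind the grasp point. The pads swing forward as they close: fully open they stand 13 mm farther back than shut.
Start: joints at [-1.389, 0.313, 1.498, -0, 1.331, -0.223], TCP at [206.751, -482.582, 231.294] pointing down, gripper open.
Joint ranges: [-2.94, 2.94], [-0.97, 2.17], [0.19, 2.56], [-1.23, 4.37], [0.02, 3.11], [-2.88, 2.88]. Speed limits (rad/s): [2.39, 2.39, 3.01, 3.14, 3.14, 3.14].

INTERFACE

Orientations are given as a unit quaternion [w, x, y, z].
In Python, from rig import telemetry, imaging, ctrl gives the robot as it stands.
- The arm moves only by the shell command python3 -m handwheel 'ROWS' [FORCE]. ROWS is JSON, a list of rows, each an object with "delta_pos": the shift along the tool's x, y, z in cm, a list of three; "twist": the turn, a rotation vector about the tool's x, y, z in rad, a list of three; "jaw": the opening, from 0 (shut) to 1 (fully open). A call has exactly 10 rows; each row is the pose to reach, as a shift and turn from the pose commanded when the call began, along the tool's axes at that moment; what a row does not reach only later rows make up. A row lasts 1/12 s, in which the tool goes at most 41.7 mm and 7.16 degrees, less where a joint would pass 70% of its speed; a pose out of reach is approached as far as the arm can. A call with a gripper value outside its range is refused whole. The fingers move at their own pace and stop on an object; FORCE is the grip in N (left out, the last holds). Time passes only in rows, so rows that repeat a pose let the fingers close, or fill a call up. It gives the time, the measured TCP pose, the force and the opening at its end, in the units of the state.
- telemetry.sense(): the state, without advancing time (a new reading comes with each control period).
- imaging.capture(name): name is "scene" or "top"; returns a dict with "frame" (384x512x3 uint8, red, green, blue), "z_map" (384x512 float32, mm along the optical axis (not along the pixel's ray), 0 where there is no reading), "fx", "fy", "cx", "cy" (pixels), "rvec" (rotation vector, rad) and "tvec" (3), from world to camera coordinates, as OpenCV has them. Camera axes: x right, y down, z forward; pixel columns grow to the right and rows downward; lengths in mm; the calibration is good to about 2 mm. A picture is of the moment at which its call begins.
- ctrl.finish_job(): hands the job in, once; it reports no verdict.
The state is a dict: "time_s": time; "joints": joint angles; "dq": joint speeds; "tau": joint torques, N m; "eef_pos": TCP position; "ee_rot": TCP orientation; "force": force on the tool from outside, world axes, zero at the start; "wrist_torque": the same for the moment, N m; "grip_width": opening from 0.0 (shut) to 1.0 (fully open).
Only numpy, scipy, OpenCV 4.12 (cv2) and the standard library are available. Lean on these libraries where they do the work, as an engineer would, in place of code of your own. Each camera call takes 0.05 s, during which the arm holds its last target.

## Working session

There is one attempt and no reset: what is moved stays moved. The work goes in short steps, Python scripts to look and compute and a shell command to move; the robot and the scene stay as the last step left them, time stands still between calls to the robot, and variables do not carry over. Pictures are saved under pics/ and viewed, and the job is handed in when it is done.

```bash
ls; mkdir -p pics; cat > h.py <<'E'
import numpy as np, cv2
from rig import telemetry, imaging, ctrl
def cam(n):
    d=imaging.capture(n); R,_=cv2.Rodrigues(np.array(d["rvec"],float)); d["R"]=R; d["t"]=np.array(d["tvec"],float).reshape(3); return d
def cloud(d):
    z=d["z_map"]; v,u=np.mgrid[:z.shape[0],:z.shape[1]]
    P=np.stack([(u-d["cx"])/d["fx"]*z,(v-d["cy"])/d["fy"]*z,z],-1)
    W=(P-d["t"])@d["R"]; W[z==0]=np.nan; return W
def proj(d,p):
    q=d["R"]@np.array(p,float)+d["t"]; return q[0]/q[2]*d["fx"]+d["cx"],q[1]/q[2]*d["fy"]+d["cy"]
E
python3 - <<'E'
from h import *
s=telemetry.sense(); print(s)
for n in("scene","top"):
    d=cam(n); cv2.imwrite(f"pics/{n}0.png",d["frame"][:,:,::-1]); np.savez(f"{n}0.npz",**{k:v for k,v in d.items()})
    print(n,d["fx"],d["cx"],-d["R"].T@d["t"],d["R"][2])
E
```

```text
pics
{'time_s': 0.0, 'joints': array([-1.38938567e+00,  3.13424058e-01,  1.49844546e+00, -6.21449755e-05,
        1.33099979e+00, -2.23406207e-01]), 'dq': array([-1.42288601e-03,  2.46047635e-04,  3.76669640e-05, -3.84789643e-06,
        5.58647450e-05, -5.20161508e-04]), 'tau': array([-3.11790127e-04, -4.12269008e+01, -2.59743136e+01, -2.35941025e-04,
        4.22258847e-03,  9.59124780e-09]), 'eef_pos': array([ 206.69387972, -482.31239571,  230.74519916]), 'ee_rot': array([ 0.590621  , -0.58999895,  0.38960139, -0.3889458 ]), 'force': array([-0.26186616, -0.37346381, -0.53837207]), 'wrist_torque': array([ 0.01131463, -0.03130854,  0.03519221]), 'grip_width': 1.0017314674887883}
scene 488.72542867732113 255.24237963876178 [  31.67111489 -904.96584728 1267.25303618] [ 0.31374353  0.59562267 -0.73945833]
top 386.5119586998865 252.528621566839 [ 357.63954278   -1.28087716 1014.00968996] [ 0.16115024  0.02643597 -0.98657577]
```

View pics/scene0.png

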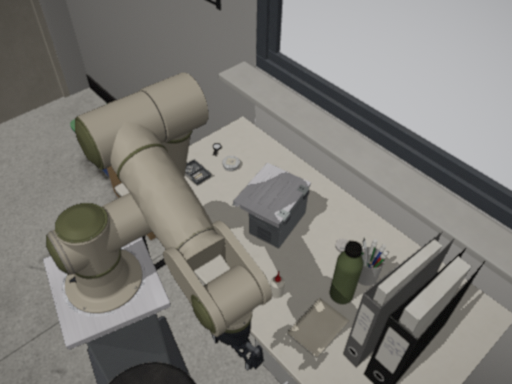

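View pics/top0.png

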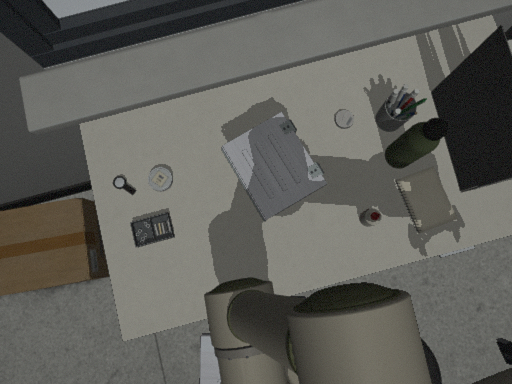

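```bash
python3 - <<'E'
from h import *
for n in("top","scene"):
    d=dict(np.load(f"{n}0.npz")); W=cloud(d); f=d["frame"].astype(int)
    m=(W[...,2]>135)&(W[...,2]<175)&(W[...,0]>250)&(W[...,0]<700)&(abs(W[...,1])<250)
    k,l,st,c=cv2.connectedComponentsWithStats(m.astype(np.uint8))
    i=1+np.argmax(st[1:,4]); mm=l==i
    P=W[mm]; print(n,st[i],np.percentile(P[:,2],[1,50,99]))
    r=cv2.minAreaRect(P[:,:2].astype(np.float32)); print(r); print(cv2.boxPoints(r))
    v=f.copy().astype(np.uint8); v[mm]=[255,0,0]; cv2.imwrite(f"pics/{n}_m.png",cv2.resize(v[:,:,::-1],(800,600)))
    # low objects
    for nm,(zl,zh) in dict(low=(12,30),mid=(95,125)).items():
        m=(W[...,2]>zl)&(W[...,2]<zh)&(W[...,0]>200)&(W[...,0]<800)&(abs(W[...,1])<450)
        k,l,st,c=cv2.connectedComponentsWithStats(cv2.morphologyEx(m.astype(np.uint8),cv2.MORPH_OPEN,np.ones((3,3))))
        for i in range(1,k):
            if st[i,4]>60: P=W[l==i]; print(nm,st[i],np.round(P.min(0)),np.round(P.max(0)),np.round(np.median(P,0)))
E
```

```text
top [ 221  112  106  109 6195] [141.88035761 147.62534266 151.9536344 ]
((555.2716674804688, -29.68598175048828), (199.8787078857422, 174.24490356445312), 30.397066116333008)
[[ 424.98694     -5.1076965]
 [ 513.1531    -155.40082  ]
 [ 685.5564     -54.264267 ]
 [ 597.39026     96.028854 ]]
low [148 167  25  24 471] [514. 238.  13.] [576. 301.  26.] [544. 269.  21.]
mid [397 138  18  22 135] [ 573. -362.   96.] [ 627. -324.  125.] [ 588. -331.  110.]
scene [ 233  163   78   63 2708] [136.26818234 147.15066829 153.56694184]
((555.8367919921875, -30.159255981445312), (206.52574157714844, 177.4844512939453), 30.398862838745117)
[[ 421.86508     -5.8697166]
 [ 511.67514   -158.95427  ]
 [ 689.8085     -54.448795 ]
 [ 599.9984      98.63576  ]]
low [222 156  18  13 190] [513. 235.  13.] [579. 302.  28.] [546. 265.  21.]
mid [249 214  28  16 103] [ 462. -134.   95.] [511. -45. 124.] [486. -88. 105.]
mid [334 275  24  12 141] [ 573. -399.   96.] [ 624. -349.  125.] [ 585. -386.  111.]
```

```bash
python3 - <<'E'
import cv2
a=cv2.imread("pics/top0.png")[80:290,70:400]; cv2.imwrite("pics/topz.png",cv2.resize(a,None,fx=2.4,fy=2.4,interpolation=3))
E
```

```text
(no output)
```

View pics/topz.png

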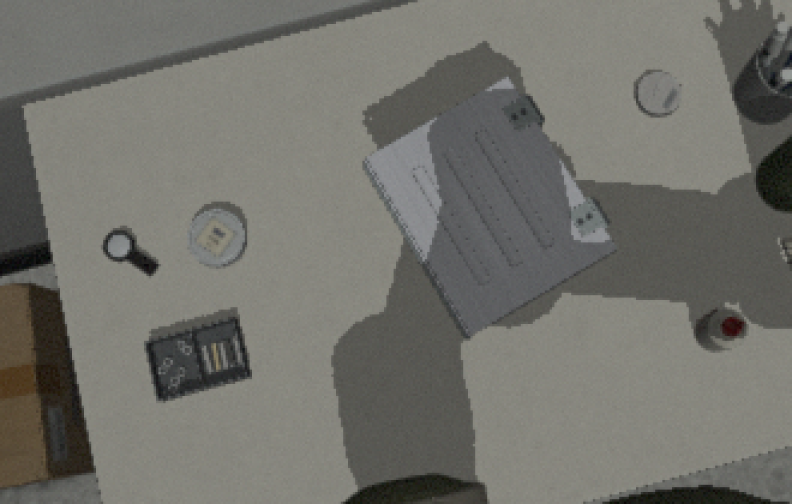

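View pics/top_m.png

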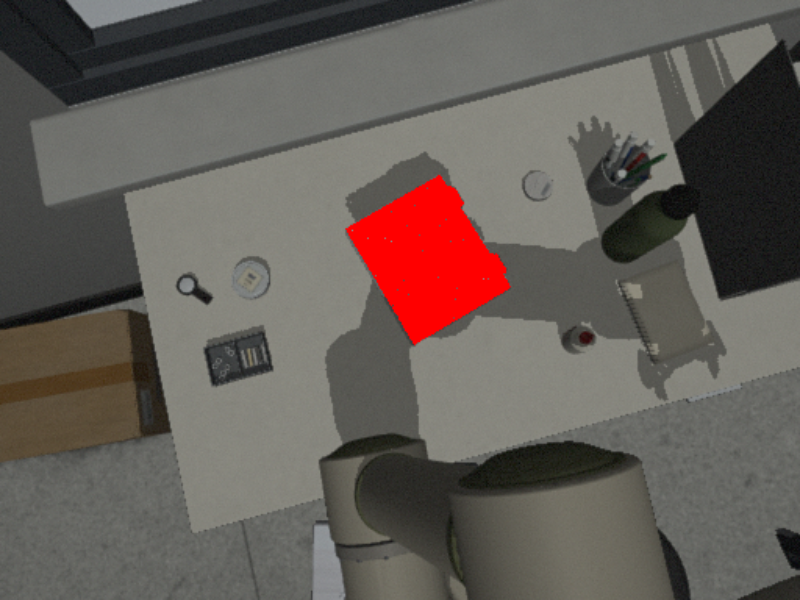

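```bash
cat >> h.py <<'E'
from scipy.spatial.transform import Rotation as Ro
O=np.array([574,-61.5,0.]); MX=np.array([.506,-.863,0]); MX/=np.linalg.norm(MX); MY=np.array([-MX[1],MX[0],0]); Z=np.array([0,0,1.])
def m2w(p): return O+p[0]*MX+p[1]*MY+p[2]*Z
def w2m(p): p=np.array(p)-O; return np.array([p@MX,p@MY,p[2]])
def q2R(q): return Ro.from_quat(np.array(q)[[1,2,3,0]])
def tgt(pitch,roll):
    # tool y = pointing dir; roll=0: tool x = +MY ; roll about y
    y=np.cos(pitch)*MX+np.sin(pitch)*Z; x=MY; z=np.cross(x,y)
    return Ro.from_matrix(np.stack([x,y,z],1))*Ro.from_rotvec([0,roll,0])
E
python3 - <<'E'
from h import *
s=telemetry.sense(); q=s["joints"]; R=q2R(s["ee_rot"]); print(R.as_matrix().round(3))
for s6 in(1,-1):
    B=Ro.from_euler('ZYZYZ',[q[0],q[1]+q[2],q[3],q[4],s6*q[5]]); print((B.inv()*R).as_matrix().round(2))
for r in range(4):
    T=tgt(-np.radians(30),r*np.pi/2); v=(R.inv()*T).as_rotvec(); print(r,v.round(3),np.degrees(np.linalg.norm(v)))
d=dict(np.load("top0.npz")); W=cloud(d)
for p in[(153,228),(160,178),(375,215)]: print(p,W[p[1]-2:p[1]+3,p[0]-2:p[0]+3].reshape(-1,3).mean(0).round(), w2m(W[p[1],p[0]]).round())
E
```

```text
[[ 0.394 -0.     0.919]
 [-0.919  0.001  0.394]
 [-0.001 -1.     0.   ]]Traceback (most recent call last):
  File "<stdin>", line 4, in <module>
  File "scipy/spatial/transform/_rotation.pyx", line 1413, in scipy.spatial.transform._rotation.Rotation.from_euler
ValueError: Expected axis specification to be a non-empty string of upto 3 characters, got ZYZYZ
```

```bash
cat >> h.py <<'E'
def wr(q,s4,s6):
    e=lambda a,x: Ro.from_euler(a,x)
    return e('z',q[0])*e('y',q[1]+q[2])*e('z',s4*q[3])*e('y',q[4])*e('z',s6*q[5])
E
python3 - <<'E'
from h import *
s=telemetry.sense(); q=s["joints"]; R=q2R(s["ee_rot"])
C={}
for s6 in(1,-1):
    C[s6]=wr(q,1,s6).inv()*R; print(s6,C[s6].as_matrix().round(2))
for r in range(4):
    T=tgt(-np.radians(30),r*np.pi/2); v=(R.inv()*T).as_rotvec(); print(r,v.round(3),np.degrees(np.linalg.norm(v)))
    # wrist euler solutions for base az .45, q23 ~1.6..2.0
    for q23 in(1.6,2.0):
      for s6 in(1,-1):
        M=(wr([.45,q23,0,0,0,0],1,1).inv()*T*C[s6].inv()); a=M.as_euler('ZYZ'); print(q23,s6,a.round(2))
d=dict(np.load("top0.npz")); W=cloud(d)
for p in[(153,228),(160,178),(375,215)]: print(p,W[p[1]-2:p[1]+3,p[0]-2:p[0]+3].reshape(-1,3).mean(0).round(), w2m(W[p[1],p[0]]).round())
E
```

```text
1 [[-1. -0. -0.]
 [-0.  0.  1.]
 [-0.  1. -0.]]
-1 [[-0.9  -0.    0.43]
 [ 0.43  0.    0.9 ]
 [-0.    1.   -0.  ]]
0 [-0.776 -1.523 -0.88 ] 110.14695636808354
1.6 1 [-1.05  1.49 -0.01]
1.6 -1 [-1.05  1.49  0.43]
2.0 1 [-1.11  1.3   0.34]
2.0 -1 [-1.11  1.3   0.79]
1 [ 0.065 -0.114 -1.047] 60.451248554433164
1.6 1 [-1.05  1.49  1.56]
1.6 -1 [-1.05  1.49  2.  ]
2.0 1 [-1.11  1.3   1.91]
2.0 -1 [-1.11  1.3   2.36]
2 [ 0.853  1.301 -0.752] 99.00340975526576
1.6 1 [-1.05  1.49  3.13]
1.6 -1 [-1.05  1.49 -2.71]
2.0 1 [-1.11  1.3  -2.8 ]
2.0 -1 [-1.11  1.3  -2.35]
3 [1.517 2.624 0.095] 173.76583868280383
1.6 1 [-1.05  1.49 -1.59]
1.6 -1 [-1.05  1.49 -1.14]
2.0 1 [-1.11  1.3  -1.23]
2.0 -1 [-1.11  1.3  -0.78]
(153, 228) [416. 286.   9.] [-381.   41.    0.]
(160, 178) [546. 269.  21.] [-299.  143.   21.]
(375, 215) [nan nan nan] [nan nan nan]
```

```bash
python3 -m handwheel '[{"delta_pos":[-1,-1.5,1],"twist":[-0.04,-0.08,-0.04],"jaw":0},{"delta_pos":[-3.5,-4,3],"twist":[-0.08,-0.16,-0.09],"jaw":0},{"delta_pos":[-6.5,-6.5,5.5],"twist":[-0.13,-0.25,-0.14],"jaw":0},{"delta_pos":[-9.5,-9,8],"twist":[-0.17,-0.34,-0.19],"jaw":0},{"delta_pos":[-12.5,-11,10.5],"twist":[-0.22,-0.43,-0.24],"jaw":0},{"delta_pos":[-15.5,-12.5,13],"twist":[-0.26,-0.51,-0.29],"jaw":0},{"delta_pos":[-18.5,-14,15.5],"twist":[-0.31,-0.6,-0.34],"jaw":0},{"delta_pos":[-21.5,-14.9,17.5],"twist":[-0.35,-0.68,-0.39],"jaw":0},{"delta_pos":[-24,-14.9,19],"twist":[-0.38,-0.74,-0.43],"jaw":0},{"delta_pos":[-25.4,-14.9,19.9],"twist":[-0.39,-0.76,-0.44],"jaw":0}]' 40
cat >> h.py <<'E'
def go(mp,pitch=None,roll=0,off=(0,0,0)):
    s=telemetry.sense(); R=q2R(s["ee_rot"]); p=s["eef_pos"]
    D=R.inv().apply(m2w(mp)-p)/10
    print("delta_cm",D.round(2), "twist",(R.inv()*tgt(pitch,roll)).as_rotvec().round(3) if pitch is not None else None)
def st():
    s=telemetry.sense(); R=q2R(s["ee_rot"]).as_matrix(); F=s["force"]
    print("t",round(s["time_s"],2),"m",w2m(s["eef_pos"]).round(1),"w",s["eef_pos"].round(1),"F_m",np.round([F@MX,F@MY,F[2]],1),"q",s["joints"].round(2),"g",round(s["grip_width"],2)); print(" point(m)",np.round([R[:,1]@MX,R[:,1]@MY,R[2,1]],2),"x(m)",np.round([R[:,0]@MX,R[:,0]@MY,R[2,0]],2))
E
python3 -c "
from h import *
st(); go([-215,-65,170],-np.radians(35))"
```

```text
time_s: 0.93
eef_pos: [289.4, -167.4, 381.1]
ee_rot: [-0.472, 0.86, -0.074, 0.181]
force: [0.0, -1.2, 0.7]
grip_width: 0.001
t 0.93 m [ -52.6 -299.1  381.1] w [ 289.4 -167.4  381.1] F_m [ 1.  -0.6  0.7] q [-0.53 -0.34  1.86 -0.48  1.29 -0.1 ] g 0.0
 point(m) [ 0.49 -0.24 -0.84] x(m) [0.72 0.65 0.24]
delta_cm [-1.73  4.17 35.17] twist [-0.302 -0.774 -0.4  ]
```

```bash
python3 -m handwheel '[{"delta_pos":[-0.1,0.3,2.5],"twist":[-0.03,-0.08,-0.04],"jaw":0},{"delta_pos":[-0.3,0.7,6],"twist":[-0.06,-0.16,-0.08],"jaw":0},{"delta_pos":[-0.5,1.2,10],"twist":[-0.09,-0.25,-0.13],"jaw":0},{"delta_pos":[-0.7,1.7,14],"twist":[-0.13,-0.34,-0.18],"jaw":0},{"delta_pos":[-0.9,2.2,18],"twist":[-0.17,-0.43,-0.22],"jaw":0},{"delta_pos":[-1.1,2.7,22],"twist":[-0.2,-0.52,-0.27],"jaw":0},{"delta_pos":[-1.3,3.1,26],"twist":[-0.24,-0.61,-0.31],"jaw":0},{"delta_pos":[-1.5,3.5,30],"twist":[-0.27,-0.7,-0.36],"jaw":0},{"delta_pos":[-1.6,3.9,33],"twist":[-0.29,-0.75,-0.39],"jaw":0},{"delta_pos":[-1.7,4.2,35.2],"twist":[-0.302,-0.774,-0.4],"jaw":0}]'
python3 - <<'E'
from h import *
st(); go([-180,-65,85],-np.radians(35)); go([-97,-65,85],-np.radians(35))
for n in("scene","top"):
    d=cam(n); cv2.imwrite(f"pics/{n}1.png",d["frame"][:,:,::-1]); np.savez(f"{n}1.npz",**d)
E
```

```text
time_s: 1.77
eef_pos: [410.6, 89.5, 167.0]
ee_rot: [-0.291, 0.92, 0.248, -0.081]
force: [0.5, 0.2, 0.1]
grip_width: 0.001
t 1.77 m [-212.9  -64.6  167. ] w [410.6  89.5 167. ] F_m [0.1 0.5 0.1] q [ 0.43  0.31  2.03 -1.15  1.1   0.64] g 0.0
 point(m) [ 0.82 -0.   -0.58] x(m) [ 0.  1. -0.]
delta_cm [0.   7.41 4.81] twist [-0.003  0.003 -0.004]
delta_cm [ 0.02 14.2   0.03] twist [-0.003  0.003 -0.004]
```

View pics/scene1.png

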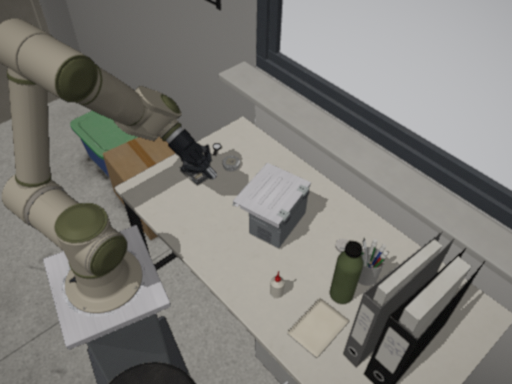

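View pics/top1.png

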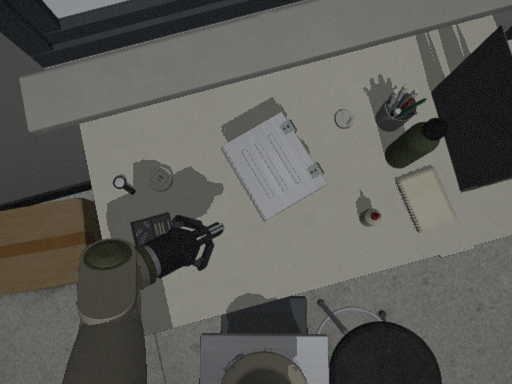

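```bash
cat > kin.py <<'E'
from h import *
from scipy.optimize import least_squares
C=Ro.from_matrix([[-1,0,0],[0,0,1],[0,1,0]])
def fk(q,k):
    a1,h,L1,L2,e,d=k
    D=lambda a:np.array([np.sin(a),0,np.cos(a)])
    R=wr(q,1,1)*C
    w=np.array([a1,0,h])+L1*D(q[1])+L2*D(q[1]+q[2])+e*D(q[1]+q[2]-np.pi/2)
    return Ro.from_euler('z',q[0]).apply(w)+d*R.as_matrix()[:,1],R
S=[([-1.38938567,.313424058,1.49844546,0,1.33099979,-.223406207],[206.694,-482.312,230.745]),([-.53,-.34,1.86,-.48,1.29,-.10],[289.4,-167.4,381.1])]
E
python3 - <<'E'
from kin import *
s=telemetry.sense(); print(s["joints"].tolist(),s["eef_pos"].tolist())
S.append((s["joints"],s["eef_pos"]))
R=q2R(s["ee_rot"]); print((R.inv()*(wr(s["joints"],1,1)*C)).as_rotvec())
f=lambda k:np.concatenate([fk(q,k)[0]-p for q,p in S]+[1e-2*np.array([k[0],k[4]])])
r=least_squares(f,[0,300,400,400,0,250]); print(r.x.round(1),r.fun.round(1))
E
```

```text
[0.43248230729462717, 0.30953644035997985, 2.032341853049771, -1.1513027000356182, 1.0984883632594036, 0.6335279204114971] [410.84933191763463, 89.05986067969295, 166.99747452114732]
[ 4.85722573e-17 -1.94289029e-16  1.11022302e-16]
[ 89.5 138.1 370.7 336.1 -62.6  93.3] [-113.8  -24.3   25.7  -21.7  -37.5  -17.    -9.8   12.5   -8.7    0.9
   -0.6]
```

```bash
python3 -m handwheel '[{"delta_pos":[0,0.7,0.5],"twist":[0,0,0],"jaw":0},{"delta_pos":[0,1.5,1],"twist":[0,0,0],"jaw":0},{"delta_pos":[0,2.5,1.7],"twist":[0,0,0],"jaw":0},{"delta_pos":[0,3.5,2.4],"twist":[0,0,0],"jaw":0},{"delta_pos":[0,4.5,3],"twist":[0,0,0],"jaw":0},{"delta_pos":[0,5.5,3.7],"twist":[0,0,0],"jaw":0},{"delta_pos":[0,6.5,4.4],"twist":[0,0,0],"jaw":0},{"delta_pos":[0,7.2,4.8],"twist":[0,0,0],"jaw":0},{"delta_pos":[0,7.5,5],"twist":[0,0,0],"jaw":0},{"delta_pos":[0,7.5,5],"twist":[0,0,0],"jaw":0}]'
python3 - <<'E'
from h import *
st(); go([-97,-65,82],-np.radians(35))
for n in("scene","top"):
    d=cam(n); cv2.imwrite(f"pics/{n}2.png",cv2.resize(d["frame"][100:300,100:360,::-1],None,fx=3,fy=3,interpolation=3)); np.savez(f"{n}2.npz",**d)
E
```

```text
time_s: 2.7
eef_pos: [427.0, 77.1, 97.9]
ee_rot: [-0.301, 0.921, 0.234, -0.085]
force: [-0.0, -0.1, 0.1]
grip_width: -0.002
t 2.7 m [-193.9  -56.7   97.9] w [427.   77.1  97.9] F_m [ 0.  -0.   0.1] q [ 0.38  0.47  2.04 -1.23  1.01  0.78] g -0.0
 point(m) [ 0.8  -0.03 -0.59] x(m) [ 0.03  1.   -0.02]
delta_cm [-0.53  8.77 -4.48] twist [-0.024 -0.003 -0.032]
```

View pics/top2.png

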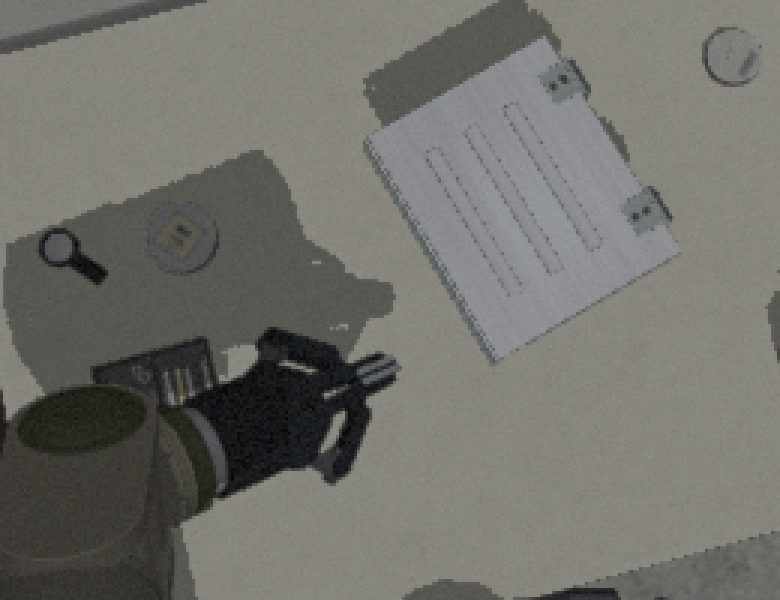

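View pics/scene2.png

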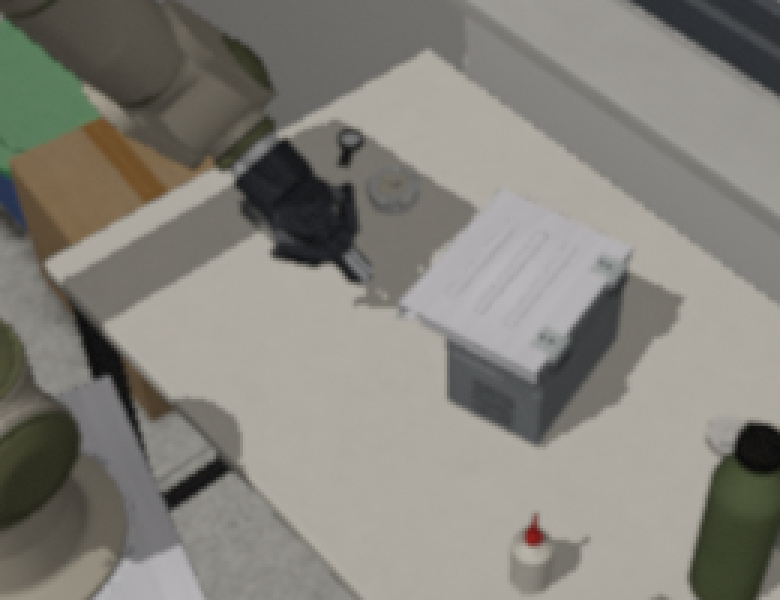

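```bash
python3 - <<'E'
from kin import *
s=telemetry.sense(); print(s["joints"].tolist(),s["eef_pos"].tolist())
# DH-like general: base offset (a1,b1,h), L1, (L2 along, e perp), wrist offset vector g in q4 frame, tool d along, 
D=lambda a:np.array([np.sin(a),0,np.cos(a)])
S=[(S[0][0],S[0][1],1),(S[1][0],S[1][1],.3),([0.43248230729462717, 0.30953644035997985, 2.032341853049771, -1.1513027000356182, 1.0984883632594036, 0.6335279204114971],[410.84933191763463, 89.05986067969295, 166.99747452114732],1),(s["joints"],s["eef_pos"],1)]
for model in range(3):
  def fk(q,k):
    b,h,L1,L2,g,d,e=k
    if model==0: b=0
    if model<2: e=0
    w=np.array([0,b,h])+L1*D(q[1])+L2*D(q[1]+q[2])
    w=Ro.from_euler('z',q[0]).apply(w)
    R4=Ro.from_euler('z',q[0])*Ro.from_euler('y',q[1]+q[2])*Ro.from_euler('z',q[3])
    w=w+R4.apply([0,g,0])
    R5=R4*Ro.from_euler('y',q[4])
    return w+R5.apply([e,0,d])
  f=lambda k:np.concatenate([(fk(q,k)-p)*u for q,p,u in S]+[1e-3*k])
  r=least_squares(f,[0,200,400,400,0,250,0]); print(model,r.x.round(1),np.round(r.fun[:12],1))
E
```

```text
[0.3833365506849718, 0.4682423654649377, 2.0384729444310516, -1.2327779714202423, 1.0130717327207972, 0.7839784519186539] [426.8404169914469, 77.19312823077617, 98.39016574536502]
0 [  0.  -40.2 601.2 341.1  83.5 169.4   0. ] [-31.4 -10.5  50.2 -36.2  20.2  -5.2 -16.  -21.  -24.7   7.7 -18.3 -23.9]
1 [113.  209.4 396.5 390.3   5.9 255.6   0. ] [ 0.6 11.1  7.1  1.8 -0.   1.6  5.4  1.2 -3.3  3.9 -0.2 -4.2]
2 [  84.7  204.1  420.   248.3   33.3  309.5 -136.7] [ 0.8  5.   3.9 -0.4 -2.4 -0.8  4.2 -3.9 -3.   0.2  4.7 -0.7]
```

```bash
cat > kin.py <<'E'
from h import *
from scipy.optimize import least_squares
C=Ro.from_matrix([[-1,0,0],[0,0,1],[0,1,0]])
D=lambda a:np.array([np.sin(a),0,np.cos(a)])
def fk(q,k):
    b,h,L1,L2,d,a1,e2=k
    w=np.array([a1,b,h])+L1*D(q[1])+L2*D(q[1]+q[2])+e2*D(q[1]+q[2]-np.pi/2)
    R5=Ro.from_euler('z',q[0])*Ro.from_euler('y',q[1]+q[2])*Ro.from_euler('z',q[3])*Ro.from_euler('y',q[4])
    return Ro.from_euler('z',q[0]).apply(w)+R5.apply([0,0,d])
S=[([-1.38938567,.313424058,1.49844546,0,1.33099979,-.223406207],[206.694,-482.312,230.745],1),([-.53,-.34,1.86,-.48,1.29,-.10],[289.4,-167.4,381.1],.3),
([0.43248230729462717, 0.30953644035997985, 2.032341853049771, -1.1513027000356182, 1.0984883632594036, 0.6335279204114971],[410.84933191763463, 89.05986067969295, 166.99747452114732],1),([0.3833365506849718, 0.4682423654649377, 2.0384729444310516, -1.2327779714202423, 1.0130717327207972, 0.7839784519186539],[426.8404169914469, 77.19312823077617, 98.39016574536502],1)]
f=lambda k:np.concatenate([(fk(q,k)-p)*u for q,p,u in S]+[3e-3*k])
K=least_squares(f,[0,200,400,400,250,0,0])
def ik(p,R):
    # R tool Rotation
    g=lambda q: np.concatenate([(fk(q,K.x)-p)/100,((wr(q,1,1)*C).inv()*R).as_rotvec()])
    return least_squares(g,[.3,.3,2,-1.1,1.1,.6])
E
python3 - <<'E'
from kin import *
print(K.x.round(1),K.fun[:12].round(1))
def T(pitch,yaw): return Ro.from_euler('z',np.radians(yaw))*tgt(np.radians(pitch),0)
for mp in([-170,-62,100],[-140,-62,82],[-97,-62,82],[-97,-20,82],[-97,20,82],[-97,20,120]):
  for pi in(-25,-35):
    for yaw in(0,15,25):
      r=ik(m2w(mp),T(pi,yaw)); print(mp,pi,yaw,r.x.round(2),round(r.cost,5))
E
```

```text
[ 1.162e+02  2.012e+02  4.387e+02  3.971e+02  2.552e+02  4.000e-01
 -3.910e+01] [-0.1  0.  -0.2  0.2  0.3  0.4  0.   0.  -0.   0.   0.   0.1]
[-170, -62, 100] -25 0 [ 0.38  0.55  2.08 -1.47  1.12  1.01] 0.0
[-170, -62, 100] -25 15 [ 0.33  0.49  2.25 -1.82  0.99  1.14] 0.0
[-170, -62, 100] -25 25 [ 0.26  0.45  2.36 -2.12  0.94  1.26] 0.0
[-170, -62, 100] -35 0 [ 0.33  0.45  2.08 -1.34  0.97  0.83] 0.0
[-170, -62, 100] -35 15 [ 0.27  0.38  2.23 -1.66  0.79  0.91] 0.0
[-170, -62, 100] -35 25 [ 0.2   0.33  2.33 -1.95  0.69  1.02] 0.0
[-140, -62, 82] -25 0 [ 0.31  0.6   2.09 -1.57  1.08  1.07] 0.0
[-140, -62, 82] -25 15 [ 0.24  0.54  2.26 -1.95  0.98  1.22] 0.0
[-140, -62, 82] -25 25 [ 0.16  0.51  2.37 -2.27  0.95  1.35] 0.0
[-140, -62, 82] -35 0 [ 0.25  0.5   2.09 -1.43  0.92  0.88] 0.0
[-140, -62, 82] -35 15 [ 0.19  0.43  2.24 -1.8   0.76  1.  ] 0.0
[-140, -62, 82] -35 25 [ 0.11  0.39  2.34 -2.13  0.68  1.14] 0.0
[-97, -62, 82] -25 0 [ 0.2   0.6   2.09 -1.66  1.04  1.07] 0.0
[-97, -62, 82] -25 15 [ 0.12  0.54  2.26 -2.08  0.94  1.24] 0.0
[-97, -62, 82] -25 25 [ 0.02  0.51  2.36 -2.41  0
[... 645 characters left out ...]
 0.0
[-97, 20, 82] -25 15 [ 0.2   0.62  2.03 -1.89  0.91  1.05] 0.0
[-97, 20, 82] -25 25 [ 0.13  0.58  2.13 -2.19  0.85  1.19] 0.0
[-97, 20, 82] -35 0 [ 0.21  0.61  1.85 -1.36  0.92  0.72] 0.0
[-97, 20, 82] -35 15 [ 0.16  0.54  2.01 -1.69  0.73  0.82] 0.0
[-97, 20, 82] -35 25 [ 0.09  0.49  2.1  -1.99  0.61  0.95] 0.0
[-97, 20, 120] -25 0 [ 0.26  0.61  1.85 -1.48  1.07  0.81] 0.0
[-97, 20, 120] -25 15 [ 0.2   0.53  2.03 -1.82  0.89  0.94] 0.0
[-97, 20, 120] -25 25 [ 0.13  0.48  2.13 -2.11  0.79  1.07] 0.0
[-97, 20, 120] -35 0 [ 0.21  0.53  1.84 -1.3   0.94  0.61] 0.0
[-97, 20, 120] -35 15 [ 0.16  0.45  1.99 -1.58  0.72  0.67] 0.0
[-97, 20, 120] -35 25 [ 0.09  0.4   2.09 -1.85  0.58  0.77] 0.0
```

```bash
python3 - <<'E'
from kin import *
def T(pitch,yaw): return Ro.from_euler('z',np.radians(yaw))*tgt(np.radians(pitch),0)
for pi in(-35,-42,-50):
  for yaw in(0,-10,-20,-30):
    print(pi,yaw,[ik(m2w(mp),T(pi,yaw)).x[3].round(2) for mp in([-170,-62,100],[-140,-62,82],[-97,-62,82],[-97,-20,82],[-97,20,82],[-97,50,82],[-97,50,120],[-85,50,220])])
for pi in(-35,-25,-15,0,10,20):
  for yaw in(0,10,20):
    print(pi,yaw,[(ik(m2w(mp),T(pi,yaw)).x[3]+2*np.pi).round(2) for mp in([-170,-62,100],[-140,-62,82],[-97,-62,82],[-97,-20,82],[-97,20,82],[-97,50,82],[-97,50,120],[-85,50,220])])
# other branches
for q0 in([.3,.3,2,1.1,1.1,.6],[.3,-.5,2,2.,1.1,.6],[.3,1,1,3,1,2],[.3,1,1,4,1,2],[2.8,-.5,2,2.,1.1,.6]):
    R=T(-20,0);p=m2w([-97,-20,82])
    g=lambda q: np.concatenate([(fk(q,K.x)-p)/100,((wr(q,1,1)*C).inv()*R).as_rotvec()])
    r=least_squares(g,q0); print(r.x.round(2),r.cost.round(4))
E
```

```text
-35 0 [np.float64(-1.34), np.float64(-1.43), np.float64(-1.52), np.float64(-1.43), np.float64(-1.36), np.float64(-1.32), np.float64(-1.26), np.float64(-1.13)]
-35 -10 [np.float64(-1.18), np.float64(-1.25), np.float64(-1.32), np.float64(-1.26), np.float64(-1.21), np.float64(-1.17), np.float64(-1.14), np.float64(-1.06)]
-35 -20 [np.float64(-1.05), np.float64(-1.11), np.float64(-1.16), np.float64(-1.12), np.float64(-1.08), np.float64(-1.05), np.float64(-1.03), np.float64(-0.99)]
-35 -30 [np.float64(-0.94), np.float64(-0.98), np.float64(-1.03), np.float64(-1.0), np.float64(-0.97), np.float64(-0.95), np.float64(-0.94), np.float64(-0.93)]
-42 0 [np.float64(-1.21), np.float64(-1.3), np.float64(-1.37), np.float64(-1.28), np.float64(-1.21), np.float64(-1.17), np.float64(-1.11), np.float64(-0.97)]
-42 -10 [np.float64(-1.08), np.float64(-1.14), np.float64(-1.2), np.float64(-1.13), np.float64(-1.08), np.float64(-1.05), np.float64(-1.01), np.float64(-0.92)]
-42 -20 [np.float64(-0.96), np.float64(-1.01), np.float64(-1.06), np.float64(-1.01), np.float64(-0.97), np.float64(-0.95), np.float64(-0.92),
[... 3011 characters left out ...]
4(4.03), np.float64(4.05), np.float64(4.04), np.float64(4.03)]
20 0 [np.float64(4.55), np.float64(4.48), np.float64(4.38), np.float64(4.37), np.float64(4.37), np.float64(4.37), np.float64(4.36), np.float64(4.31)]
20 10 [np.float64(4.39), np.float64(4.31), np.float64(4.19), np.float64(4.2), np.float64(4.2), np.float64(4.2), np.float64(4.19), np.float64(4.15)]
20 20 [np.float64(4.2), np.float64(4.12), np.float64(3.98), np.float64(3.99), np.float64(4.0), np.float64(4.01), np.float64(4.0), np.float64(3.95)]
[ 0.25  0.69  1.97 -1.65  1.13  1.06] 0.0
[0.25 0.69 1.97 4.63 1.13 1.06] 0.0
[0.25 0.69 1.97 4.63 1.13 1.06] 0.0
[0.25 0.69 1.97 4.63 1.13 1.06] 0.0
[ 0.25 -3.68  4.12  1.97  4.51  2.  ] 0.0
```

```bash
cat >> h.py <<'E'
def T(pitch,yaw): return Ro.from_euler('z',np.radians(yaw))*tgt(np.radians(pitch),0)
def go2(mp,pitch=-37,yaw=-18):
    s=telemetry.sense(); R=q2R(s["ee_rot"]); p=s["eef_pos"]
    print(mp,"delta_cm",(R.inv().apply(m2w(mp)-p)/10).round(2),"twist",(R.inv()*T(pitch,yaw)).as_rotvec().round(3))
E
python3 - <<'E'
from h import *
st(); go2([-185,-70,100])
from kin import *
for z in(70,82,100,130):
  for x in(-180,-150,-103): print(z,x,ik(m2w([x,-70,z]),T(-37,-18)).x.round(2))
E
```

```text
t 2.8 m [-194.1  -56.8   98.4] w [426.8  77.2  98.4] F_m [-0.4  0.4  0.4] q [ 0.38  0.47  2.04 -1.23  1.01  0.78] g 0.0
 point(m) [ 0.8  -0.03 -0.59] x(m) [ 0.03  1.   -0.01]
[-185, -70, 100] delta_cm [-1.3   0.68 -0.67] twist [0.013 0.183 0.221]
70 -180 [ 0.34  0.58  1.93 -1.07  1.13  0.87]
70 -150 [ 0.27  0.58  1.94 -1.12  1.09  0.85]
70 -103 [ 0.17  0.58  1.93 -1.18  1.04  0.82]
82 -180 [ 0.34  0.56  1.93 -1.06  1.14  0.84]
82 -150 [ 0.27  0.55  1.93 -1.1   1.11  0.82]
82 -103 [ 0.17  0.56  1.93 -1.17  1.05  0.79]
100 -180 [ 0.34  0.52  1.93 -1.04  1.16  0.8 ]
100 -150 [ 0.27  0.52  1.93 -1.08  1.12  0.78]
100 -103 [ 0.17  0.52  1.92 -1.14  1.07  0.74]
130 -180 [ 0.34  0.46  1.91 -1.02  1.2   0.73]
130 -150 [ 0.27  0.45  1.92 -1.05  1.16  0.71]
130 -103 [ 0.17  0.46  1.91 -1.11  1.1   0.67]
```

```bash
python3 -m handwheel '[{"delta_pos":[-0.3,0,-0.1],"twist":[0,0.03,0.04],"jaw":0},{"delta_pos":[-0.6,0.2,-0.2],"twist":[0,0.07,0.08],"jaw":0},{"delta_pos":[-0.9,0.4,-0.4],"twist":[0.01,0.11,0.13],"jaw":0},{"delta_pos":[-1.2,0.6,-0.6],"twist":[0.01,0.15,0.18],"jaw":0},{"delta_pos":[-1.3,0.7,-0.7],"twist":[0.013,0.183,0.221],"jaw":0},{"delta_pos":[-1.3,0.7,-0.7],"twist":[0.013,0.183,0.221],"jaw":0},{"delta_pos":[-1.3,0.7,-0.7],"twist":[0.013,0.183,0.221],"jaw":0},{"delta_pos":[-1.3,0.7,-0.7],"twist":[0.013,0.183,0.221],"jaw":0},{"delta_pos":[-1.3,0.7,-0.7],"twist":[0.013,0.183,0.221],"jaw":0},{"delta_pos":[-1.3,0.7,-0.7],"twist":[0.013,0.183,0.221],"jaw":0}]'
python3 - <<'E'
from h import *
st(); go2([-185,-70,100]);go2([-150,-70,74]); go2([-103,-70,74])
E
```

```text
time_s: 3.63
eef_pos: [419.9, 62.3, 99.9]
ee_rot: [-0.315, 0.943, 0.103, -0.035]
force: [-1.4, -0.1, -0.8]
grip_width: 0.0
t 3.63 m [-184.8  -70.3   99.9] w [419.9  62.3  99.9] F_m [-0.6 -1.2 -0.8] q [ 0.35  0.52  1.93 -1.04  1.17  0.8 ] g 0.0
 point(m) [ 0.76 -0.25 -0.6 ] x(m) [ 0.31  0.95 -0.  ]
[-185, -70, 100] delta_cm [ 0.02 -0.03  0.01] twist [-0.     0.001  0.001]
[-150, -70, 74] delta_cm [1.1  4.2  0.09] twist [-0.     0.001  0.001]
[-103, -70, 74] delta_cm [ 2.55  7.77 -2.61] twist [-0.     0.001  0.001]
```

```bash
python3 -m handwheel '[{"delta_pos":[0.5,2.2,0],"twist":[0,0,0],"jaw":0},{"delta_pos":[1.1,4.2,0.1],"twist":[0,0,0],"jaw":0},{"delta_pos":[1.3,4.7,-0.3],"twist":[0,0,0],"jaw":0},{"delta_pos":[1.5,5.2,-0.7],"twist":[0,0,0],"jaw":0},{"delta_pos":[1.7,5.7,-1.1],"twist":[0,0,0],"jaw":0},{"delta_pos":[1.9,6.2,-1.4],"twist":[0,0,0],"jaw":0},{"delta_pos":[2.1,6.7,-1.8],"twist":[0,0,0],"jaw":0},{"delta_pos":[2.3,7.2,-2.2],"twist":[0,0,0],"jaw":0},{"delta_pos":[2.5,7.7,-2.6],"twist":[0,0,0],"jaw":0},{"delta_pos":[2.5,7.7,-2.6],"twist":[0,0,0],"jaw":0}]'
python3 - <<'E'
from h import *
st(); go2([-103,-40,74]);go2([-103,-10,74])
E
```

```text
time_s: 4.47
eef_pos: [461.5, -8.6, 74.5]
ee_rot: [-0.315, 0.943, 0.102, -0.034]
force: [0.6, 0.7, 0.5]
grip_width: -0.0
t 4.47 m [-102.5  -70.2   74.5] w [461.5  -8.6  74.5] F_m [-0.3  0.9  0.5] q [ 0.17  0.57  1.93 -1.18  1.04  0.81] g -0.0
 point(m) [ 0.76 -0.25 -0.6 ] x(m) [0.31 0.95 0.  ]
[-103, -40, 74] delta_cm [ 2.86 -0.75  0.63] twist [-0.    -0.001 -0.001]
[-103, -10, 74] delta_cm [ 5.71 -1.49  1.19] twist [-0.    -0.001 -0.001]
```

```bash
python3 -m handwheel '[{"delta_pos":[0.3,-0.1,0.05],"twist":[0,0,0],"jaw":0},{"delta_pos":[0.6,-0.15,0.1],"twist":[0,0,0],"jaw":0},{"delta_pos":[0.9,-0.25,0.2],"twist":[0,0,0],"jaw":0},{"delta_pos":[1.2,-0.3,0.25],"twist":[0,0,0],"jaw":0},{"delta_pos":[1.5,-0.4,0.3],"twist":[0,0,0],"jaw":0},{"delta_pos":[1.8,-0.45,0.35],"twist":[0,0,0],"jaw":0},{"delta_pos":[2.1,-0.55,0.4],"twist":[0,0,0],"jaw":0},{"delta_pos":[2.4,-0.6,0.5],"twist":[0,0,0],"jaw":0},{"delta_pos":[2.4,-0.6,0.5],"twist":[0,0,0],"jaw":0},{"delta_pos":[2.4,-0.6,0.5],"twist":[0,0,0],"jaw":0}]'
python3 -c "
from h import *
st()"
```

```text
time_s: 5.3
eef_pos: [482.9, 5.1, 73.8]
ee_rot: [-0.316, 0.943, 0.102, -0.034]
force: [0.8, 0.0, -0.4]
grip_width: -0.001
t 5.3 m [-103.6  -44.9   73.8] w [482.9   5.1  73.8] F_m [ 0.4  0.7 -0.4] q [ 0.19  0.61  1.85 -1.14  1.07  0.77] g -0.0
 point(m) [ 0.76 -0.25 -0.6 ] x(m) [ 0.31  0.95 -0.  ]
```

```bash
python3 -m handwheel '[{"delta_pos":[0.3,-0.1,0.05],"twist":[0,0,0],"jaw":0},{"delta_pos":[0.6,-0.15,0.1],"twist":[0,0,0],"jaw":0},{"delta_pos":[0.9,-0.25,0.2],"twist":[0,0,0],"jaw":0},{"delta_pos":[1.2,-0.3,0.25],"twist":[0,0,0],"jaw":0},{"delta_pos":[1.5,-0.4,0.3],"twist":[0,0,0],"jaw":0},{"delta_pos":[1.8,-0.45,0.35],"twist":[0,0,0],"jaw":0},{"delta_pos":[2.1,-0.55,0.4],"twist":[0,0,0],"jaw":0},{"delta_pos":[2.4,-0.6,0.5],"twist":[0,0,0],"jaw":0},{"delta_pos":[2.4,-0.6,0.5],"twist":[0,0,0],"jaw":0},{"delta_pos":[2.4,-0.6,0.5],"twist":[0,0,0],"jaw":0}]'
python3 -c "
from h import *
st()"
```

```text
time_s: 6.13
eef_pos: [504.6, 17.8, 73.5]
ee_rot: [-0.315, 0.943, 0.102, -0.034]
force: [-0.6, -0.5, 0.7]
grip_width: -0.001
t 6.13 m [-103.5  -19.8   73.5] w [504.6  17.8  73.5] F_m [ 0.1 -0.7  0.7] q [ 0.21  0.64  1.78 -1.11  1.1   0.74] g -0.0
 point(m) [ 0.76 -0.25 -0.6 ] x(m) [ 0.31  0.95 -0.  ]
```

```bash
python3 -m handwheel '[{"delta_pos":[0.3,-0.1,0.05],"twist":[0,0,0],"jaw":0},{"delta_pos":[0.6,-0.15,0.1],"twist":[0,0,0],"jaw":0},{"delta_pos":[0.9,-0.25,0.2],"twist":[0,0,0],"jaw":0},{"delta_pos":[1.2,-0.3,0.25],"twist":[0,0,0],"jaw":0},{"delta_pos":[1.4,-0.35,0.3],"twist":[0,0,0],"jaw":0},{"delta_pos":[1.6,-0.4,0.3],"twist":[0,0,0],"jaw":0},{"delta_pos":[1.8,-0.45,0.35],"twist":[0,0,0],"jaw":0},{"delta_pos":[1.9,-0.5,0.4],"twist":[0,0,0],"jaw":0},{"delta_pos":[1.9,-0.5,0.4],"twist":[0,0,0],"jaw":0},{"delta_pos":[1.9,-0.5,0.4],"twist":[0,0,0],"jaw":0}]'
python3 -c "
from h import *
st()"
```

```text
time_s: 6.97
eef_pos: [521.6, 28.1, 73.2]
ee_rot: [-0.316, 0.943, 0.102, -0.035]
force: [-2.3, -1.2, 0.9]
grip_width: -0.002
t 6.97 m [-103.8    0.2   73.2] w [521.6  28.1  73.2] F_m [-0.1 -2.6  0.9] q [ 0.22  0.67  1.72 -1.09  1.12  0.71] g -0.0
 point(m) [ 0.76 -0.25 -0.6 ] x(m) [ 0.31  0.95 -0.  ]
```

```bash
python3 -m handwheel '[{"delta_pos":[0.2,-0.05,0],"twist":[0,0,0],"jaw":0},{"delta_pos":[0.4,-0.1,0.1],"twist":[0,0,0],"jaw":0},{"delta_pos":[0.6,-0.15,0.1],"twist":[0,0,0],"jaw":0},{"delta_pos":[0.8,-0.2,0.2],"twist":[0,0,0],"jaw":0},{"delta_pos":[0.9,-0.25,0.2],"twist":[0,0,0],"jaw":0},{"delta_pos":[0.9,-0.25,0.2],"twist":[0,0,0],"jaw":0},{"delta_pos":[0.9,-0.25,0.2],"twist":[0,0,0],"jaw":0},{"delta_pos":[0.9,-0.25,0.2],"twist":[0,0,0],"jaw":0},{"delta_pos":[0.9,-0.25,0.2],"twist":[0,0,0],"jaw":0},{"delta_pos":[0.9,-0.25,0.2],"twist":[0,0,0],"jaw":0}]'
python3 -c "
from h import *
st()
imaging.capture('top');st();imaging.capture('top');st()"
```

```text
time_s: 7.8
eef_pos: [529.9, 33.3, 73.2]
ee_rot: [-0.316, 0.943, 0.102, -0.034]
force: [-2.4, 0.7, 0.2]
grip_width: -0.001
t 7.8 m [-104.1    9.9   73.2] w [529.9  33.3  73.2] F_m [-1.8 -1.7  0.2] q [ 0.23  0.69  1.69 -1.08  1.13  0.7 ] g -0.0
 point(m) [ 0.76 -0.25 -0.6 ] x(m) [ 0.31  0.95 -0.  ]
t 7.85 m [-104.1    9.9   73.2] w [529.9  33.3  73.2] F_m [-1.6 -1.7 -1. ] q [ 0.23  0.69  1.69 -1.08  1.13  0.7 ] g -0.0
 point(m) [ 0.76 -0.25 -0.6 ] x(m) [ 0.31  0.95 -0.  ]
t 7.9 m [-104.1    9.9   73.2] w [529.9  33.3  73.2] F_m [-1.5 -1.1 -0.7] q [ 0.23  0.69  1.69 -1.08  1.13  0.7 ] g 0.0
 point(m) [ 0.76 -0.25 -0.6 ] x(m) [ 0.31  0.95 -0.  ]
```

```bash
python3 -m handwheel '[{"delta_pos":[0.1,0,0],"twist":[0,0,0],"jaw":0},{"delta_pos":[0.2,-0.05,0.05],"twist":[0,0,0],"jaw":0},{"delta_pos":[0.3,-0.05,0.05],"twist":[0,0,0],"jaw":0},{"delta_pos":[0.4,-0.1,0.1],"twist":[0,0,0],"jaw":0},{"delta_pos":[0.5,-0.1,0.1],"twist":[0,0,0],"jaw":0},{"delta_pos":[0.6,-0.15,0.1],"twist":[0,0,0],"jaw":0},{"delta_pos":[0.7,-0.15,0.15],"twist":[0,0,0],"jaw":0},{"delta_pos":[0.7,-0.15,0.15],"twist":[0,0,0],"jaw":0},{"delta_pos":[0.7,-0.15,0.15],"twist":[0,0,0],"jaw":0},{"delta_pos":[0.7,-0.15,0.15],"twist":[0,0,0],"jaw":0}]'
python3 -c "
from h import *
st()
imaging.capture('top');st()"
```

```text
time_s: 8.73
eef_pos: [536.3, 36.8, 73.0]
ee_rot: [-0.316, 0.943, 0.102, -0.034]
force: [-3.4, 0.2, -0.8]
grip_width: 0.001
t 8.73 m [-103.9   17.2   73. ] w [536.3  36.8  73. ] F_m [-1.9 -2.8 -0.8] q [ 0.23  0.7   1.66 -1.08  1.14  0.69] g 0.0
 point(m) [ 0.76 -0.25 -0.6 ] x(m) [ 0.31  0.95 -0.  ]
t 8.78 m [-103.9   17.2   73. ] w [536.3  36.8  73. ] F_m [-1.  -3.   0.7] q [ 0.23  0.7   1.66 -1.08  1.14  0.69] g 0.0
 point(m) [ 0.76 -0.25 -0.6 ] x(m) [ 0.31  0.95 -0.  ]
```

Still on the spring (about 3 N). Continuing in 6 mm steps.

```bash
python3 -m handwheel '[{"delta_pos":[0.1,0,0],"twist":[0,0,0],"jaw":0},{"delta_pos":[0.2,-0.05,0.05],"twist":[0,0,0],"jaw":0},{"delta_pos":[0.3,-0.05,0.05],"twist":[0,0,0],"jaw":0},{"delta_pos":[0.4,-0.1,0.05],"twist":[0,0,0],"jaw":0},{"delta_pos":[0.5,-0.1,0.1],"twist":[0,0,0],"jaw":0},{"delta_pos":[0.6,-0.15,0.1],"twist":[0,0,0],"jaw":0},{"delta_pos":[0.6,-0.15,0.1],"twist":[0,0,0],"jaw":0},{"delta_pos":[0.6,-0.15,0.1],"twist":[0,0,0],"jaw":0},{"delta_pos":[0.6,-0.15,0.1],"twist":[0,0,0],"jaw":0},{"delta_pos":[0.6,-0.15,0.1],"twist":[0,0,0],"jaw":0}]'
python3 -c "
from h import *
st()
imaging.capture('top');st()"
```

```text
time_s: 9.62
eef_pos: [538.1, 37.9, 72.4]
ee_rot: [-0.314, 0.944, 0.098, -0.037]
force: [-20.3, -8.4, 4.9]
grip_width: -0.002
t 9.62 m [-103.9   19.3   72.4] w [538.1  37.9  72.4] F_m [ -3.  -21.8   4.9] q [ 0.23  0.71  1.65 -1.07  1.15  0.68] g -0.0
 point(m) [ 0.76 -0.26 -0.6 ] x(m) [ 0.32  0.95 -0.01]
t 9.67 m [-103.9   19.3   72.5] w [538.1  37.9  72.5] F_m [ -2.5 -21.7   3.9] q [ 0.23  0.71  1.65 -1.07  1.15  0.68] g 0.0
 point(m) [ 0.76 -0.26 -0.6 ] x(m) [ 0.32  0.95 -0.01]
```

```bash
python3 -c "
from h import *
s=telemetry.sense();R=q2R(s['ee_rot']);print('up',R.inv().apply(Z).round(3),'MX',R.inv().apply(MX).round(3),'MY',R.inv().apply(MY).round(3))
R=T(-37,-18);print('up',R.inv().apply(Z).round(3),'MX',R.inv().apply(MX).round(3),'MY',R.inv().apply(MY).round(3))"
python3 -m handwheel '[{"delta_pos":[-0.28,0.07,-0.05],"twist":[0,0,0],"jaw":0},{"delta_pos":[-0.28,0.07,-0.05],"twist":[0,0,0],"jaw":0},{"delta_pos":[-0.28,0.07,-0.05],"twist":[0,0,0],"jaw":0},{"delta_pos":[-0.28,0.07,-0.05],"twist":[0,0,0],"jaw":0},{"delta_pos":[-0.28,0.07,-0.05],"twist":[0,0,0],"jaw":0},{"delta_pos":[-0.28,0.07,-0.05],"twist":[0,0,0],"jaw":0},{"delta_pos":[-0.28,0.07,-0.05],"twist":[0,0,0],"jaw":0},{"delta_pos":[-0.28,0.07,-0.05],"twist":[0,0,0],"jaw":0},{"delta_pos":[-0.28,0.07,-0.05],"twist":[0,0,0],"jaw":0},{"delta_pos":[-0.28,0.07,-0.05],"twist":[0,0,0],"jaw":0}]'
python3 -c "
from h import *
st()"
```

```text
up [-0.008 -0.6   -0.8  ] MX [ 0.316  0.758 -0.571] MY [ 0.949 -0.258  0.184]
up [-0.    -0.602 -0.799] MX [ 0.309  0.76  -0.572] MY [ 0.951 -0.247  0.186]
time_s: 10.5
eef_pos: [537.4, 37.7, 72.5]
ee_rot: [-0.315, 0.943, 0.1, -0.036]
force: [-10.4, -2.2, 1.6]
grip_width: -0.001
t 10.5 m [-104.1   18.6   72.5] w [537.4  37.7  72.5] F_m [ -3.4 -10.1   1.6] q [ 0.23  0.7   1.66 -1.07  1.14  0.68] g -0.0
 point(m) [ 0.76 -0.25 -0.6 ] x(m) [ 0.31  0.95 -0.  ]
```

```bash
python3 -m handwheel '[{"delta_pos":[-0.05,-0.1,-0.13],"twist":[0,0,0],"jaw":0},{"delta_pos":[-0.1,-0.25,-0.35],"twist":[0,0,0],"jaw":0},{"delta_pos":[-0.1,-0.4,-0.5],"twist":[0,0,0],"jaw":0},{"delta_pos":[-0.1,-0.55,-0.7],"twist":[0,0,0],"jaw":0},{"delta_pos":[-0.1,-0.7,-0.9],"twist":[0,0,0],"jaw":0},{"delta_pos":[-0.1,-0.85,-1.1],"twist":[0,0,0],"jaw":0},{"delta_pos":[-0.1,-0.95,-1.28],"twist":[0,0,0],"jaw":0},{"delta_pos":[-0.1,-0.95,-1.28],"twist":[0,0,0],"jaw":0},{"delta_pos":[-0.1,-0.95,-1.28],"twist":[0,0,0],"jaw":0},{"delta_pos":[-0.1,-0.95,-1.28],"twist":[0,0,0],"jaw":0}]'
python3 -c "
from h import *
st()"
```

```text
time_s: 11.33
eef_pos: [537.0, 38.7, 87.4]
ee_rot: [-0.316, 0.942, 0.102, -0.036]
force: [-8.5, 4.2, -4.6]
grip_width: 0.003
t 11.33 m [-105.2   18.8   87.4] w [537.   38.7  87.4] F_m [-7.9 -5.2 -4.6] q [ 0.23  0.68  1.66 -1.06  1.15  0.65] g 0.0
 point(m) [ 0.76 -0.25 -0.6 ] x(m) [ 0.31  0.95 -0.  ]
```

```bash
python3 -m handwheel '[{"delta_pos":[0,-0.1,-0.13],"twist":[0,0,0],"jaw":0},{"delta_pos":[0,-0.2,-0.26],"twist":[0,0,0],"jaw":0},{"delta_pos":[0,-0.3,-0.4],"twist":[0,0,0],"jaw":0},{"delta_pos":[0,-0.4,-0.53],"twist":[0,0,0],"jaw":0},{"delta_pos":[0,-0.5,-0.66],"twist":[0,0,0],"jaw":0},{"delta_pos":[0,-0.6,-0.8],"twist":[0,0,0],"jaw":0},{"delta_pos":[0,-0.6,-0.8],"twist":[0,0,0],"jaw":0},{"delta_pos":[0,-0.6,-0.8],"twist":[0,0,0],"jaw":0},{"delta_pos":[0,-0.6,-0.8],"twist":[0,0,0],"jaw":0},{"delta_pos":[0,-0.6,-0.8],"twist":[0,0,0],"jaw":0}]'
cat >> h.py <<'E'
def hood():
    # hood angle from plane fit of the hood's top surface
    d=cam("top"); W=cloud(d)
    M=(W-O); a=M@MX; b=M@MY; z=W[...,2]
    ok=(a>-110)&(a<25)&(abs(b)<90)&(z>135)
    print("n",ok.sum(),"hood~",np.arctan(-np.polyfit(a[ok],z[ok],1)[0]).round(3))
    return d
E
python3 -c "
from h import *
st(); d=hood(); cv2.imwrite('pics/top3.png',cv2.resize(d['frame'][80:280,180:380,::-1],None,fx=3,fy=3))
d=cam('scene'); cv2.imwrite('pics/scene3.png',cv2.resize(d['frame'][100:270,150:350,::-1],None,fx=3.5,fy=3.5))
"
```

```text
time_s: 12.17
eef_pos: [537.3, 38.9, 97.3]
ee_rot: [-0.317, 0.942, 0.102, -0.036]
force: [-5.6, 5.8, -6.4]
grip_width: -0.002
t 12.17 m [-105.2   19.2   97.3] w [537.3  38.9  97.3] F_m [-7.9 -1.9 -6.4] q [ 0.23  0.66  1.65 -1.05  1.16  0.63] g -0.0
 point(m) [ 0.76 -0.25 -0.6 ] x(m) [ 0.31  0.95 -0.  ]
n 4534 hood~ 0.091
```

View pics/scene3.png

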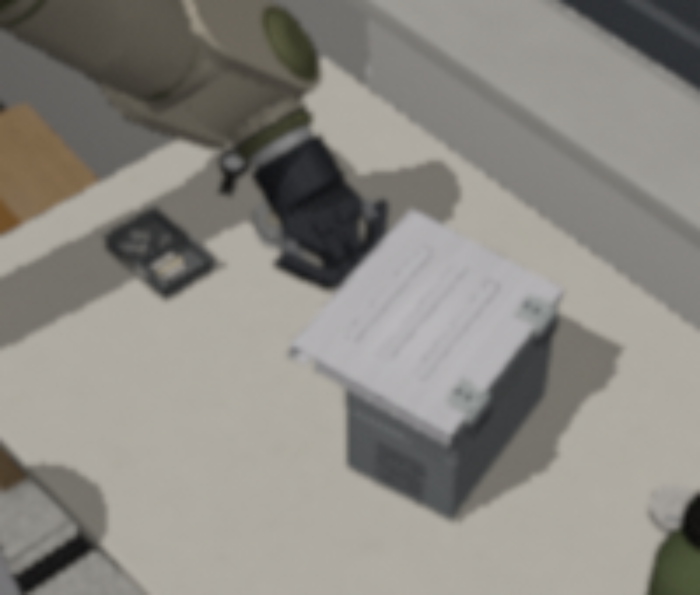

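View pics/top3.png

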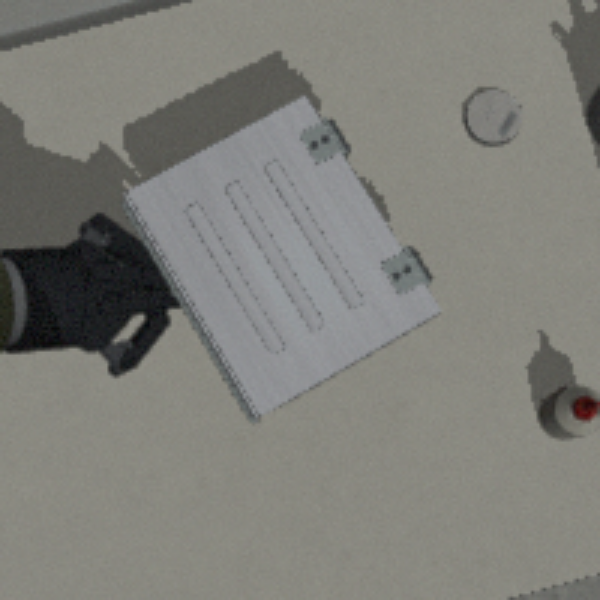

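```bash
python3 -m handwheel '[{"delta_pos":[0,-0.15,-0.2],"twist":[0,0,0],"jaw":0},{"delta_pos":[0,-0.3,-0.4],"twist":[0,0,0],"jaw":0},{"delta_pos":[0,-0.45,-0.6],"twist":[0,0,0],"jaw":0},{"delta_pos":[0,-0.6,-0.8],"twist":[0,0,0],"jaw":0},{"delta_pos":[0,-0.75,-1],"twist":[0,0,0],"jaw":0},{"delta_pos":[0,-0.9,-1.2],"twist":[0,0,0],"jaw":0},{"delta_pos":[0,-1.05,-1.4],"twist":[0,0,0],"jaw":0},{"delta_pos":[0,-1.2,-1.6],"twist":[0,0,0],"jaw":0},{"delta_pos":[0,-1.2,-1.6],"twist":[0,0,0],"jaw":0},{"delta_pos":[0,-1.2,-1.6],"twist":[0,0,0],"jaw":0}]'
python3 -c "
from h import *
st(); d=hood()"
```

```text
time_s: 13.1
eef_pos: [537.9, 38.4, 118.4]
ee_rot: [-0.316, 0.943, 0.102, -0.035]
force: [-5.8, 3.9, -2.3]
grip_width: -0.003
t 13.1 m [-104.5   19.4  118.4] w [537.9  38.4 118.4] F_m [-6.3 -3.1 -2.3] q [ 0.23  0.62  1.64 -1.04  1.19  0.6 ] g -0.0
 point(m) [ 0.76 -0.25 -0.6 ] x(m) [ 0.31  0.95 -0.  ]
n 4554 hood~ 0.214
```

```bash
python3 -m handwheel '[{"delta_pos":[0,-0.25,-0.35],"twist":[0,0,0],"jaw":0},{"delta_pos":[0,-0.5,-0.7],"twist":[0,0,0],"jaw":0},{"delta_pos":[0,-0.75,-1],"twist":[0,0,0],"jaw":0},{"delta_pos":[0,-1,-1.35],"twist":[0,0,0],"jaw":0},{"delta_pos":[0,-1.3,-1.7],"twist":[0,0,0],"jaw":0},{"delta_pos":[0,-1.6,-2.1],"twist":[0,0,0],"jaw":0},{"delta_pos":[0,-1.9,-2.5],"twist":[0,0,0],"jaw":0},{"delta_pos":[0,-2.2,-2.9],"twist":[0,0,0],"jaw":0},{"delta_pos":[0,-2.4,-3.2],"twist":[0,0,0],"jaw":0},{"delta_pos":[0,-2.4,-3.2],"twist":[0,0,0],"jaw":0}]'
python3 -c "
from h import *
st(); d=hood()
for p in ([-90,15,180],[-80,15,200],[-60,15,230],[-40,15,245],[-20,15,255]): go2(p)"
```

```text
time_s: 13.98
eef_pos: [538.7, 37.8, 159.9]
ee_rot: [-0.315, 0.943, 0.102, -0.034]
force: [-1.0, 0.1, -1.0]
grip_width: 0.001
t 13.98 m [-103.5   19.7  159.9] w [538.7  37.8 159.9] F_m [-0.6 -0.9 -1. ] q [ 0.23  0.56  1.62 -1.01  1.23  0.52] g 0.0
 point(m) [ 0.76 -0.25 -0.6 ] x(m) [0.31 0.95 0.  ]
n 4617 hood~ 0.39
[-90, 15, 180] delta_cm [-0.03 -0.08 -2.49] twist [ 0.    -0.001  0.001]
[-80, 15, 200] delta_cm [ 0.28 -0.52 -4.66] twist [ 0.    -0.001  0.001]
[-60, 15, 230] delta_cm [ 0.9  -0.81 -8.2 ] twist [ 0.    -0.001  0.001]
[-40, 15, 245] delta_cm [  1.52  -0.19 -10.54] twist [ 0.    -0.001  0.001]
[-20, 15, 255] delta_cm [  2.14   0.73 -12.48] twist [ 0.    -0.001  0.001]
```

```bash
python3 -c "
from h import *
d=cam('top'); a=cv2.resize(d['frame'][80:280,180:380,::-1],None,fx=2,fy=2)
d=cam('scene'); b=cv2.resize(d['frame'][70:270,150:350,::-1],None,fx=2,fy=2)
cv2.imwrite('pics/both4.png',np.hstack([a,b]))
d=np.load('top0.npz',allow_pickle=True)
"
```

```text
(no output)
```

View pics/both4.png

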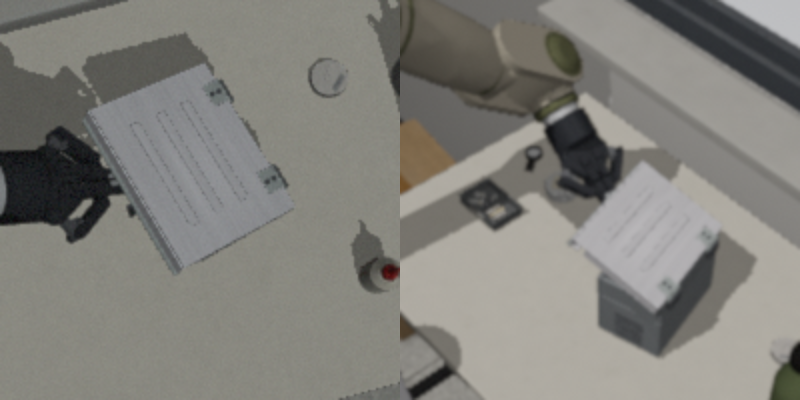

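```bash
python3 -m handwheel '[{"delta_pos":[0,-0.1,-0.6],"twist":[0,0,0],"jaw":0},{"delta_pos":[0.1,-0.1,-1.2],"twist":[0,0,0],"jaw":0},{"delta_pos":[0.2,-0.1,-1.8],"twist":[0,0,0],"jaw":0},{"delta_pos":[0.3,-0.1,-2.5],"twist":[0,0,0],"jaw":0},{"delta_pos":[0.4,-0.2,-3.2],"twist":[0,0,0],"jaw":0},{"delta_pos":[0.5,-0.4,-4],"twist":[0,0,0],"jaw":0},{"delta_pos":[0.7,-0.6,-4.7],"twist":[0,0,0],"jaw":0},{"delta_pos":[0.8,-0.7,-5],"twist":[0,0,0],"jaw":0},{"delta_pos":[0.8,-0.7,-5],"twist":[0,0,0],"jaw":0},{"delta_pos":[0.8,-0.7,-5],"twist":[0,0,0],"jaw":0}]'
python3 -c "
from h import *
st(); d=hood()
for p in ([-57,19,228],[-30,19,250],[-20,19,255]): go2(p)
d=cam('top'); a=cv2.resize(d['frame'][80:280,180:380,::-1],None,fx=2,fy=2)
d=cam('scene'); b=cv2.resize(d['frame'][70:270,150:350,::-1],None,fx=2,fy=2)
cv2.imwrite('pics/both5.png',np.hstack([a,b]))
"
```

```text
time_s: 14.97
eef_pos: [551.6, 15.4, 203.3]
ee_rot: [-0.315, 0.943, 0.102, -0.034]
force: [-0.3, 1.2, -0.1]
grip_width: 0.002
t 14.97 m [-77.7  19.6 203.3] w [551.6  15.4 203.3] F_m [-1.1  0.3 -0.1] q [ 0.19  0.5   1.58 -1.    1.25  0.41] g 0.0
 point(m) [ 0.76 -0.25 -0.6 ] x(m) [0.31 0.95 0.  ]
n 4463 hood~ 0.584
[-57, 19, 228] delta_cm [ 0.58  0.1  -3.18] twist [0. 0. 0.]
[-30, 19, 250] delta_cm [ 1.42  0.83 -6.48] twist [0. 0. 0.]
[-20, 19, 255] delta_cm [ 1.72  1.29 -7.45] twist [0. 0. 0.]
```

View pics/both5.png

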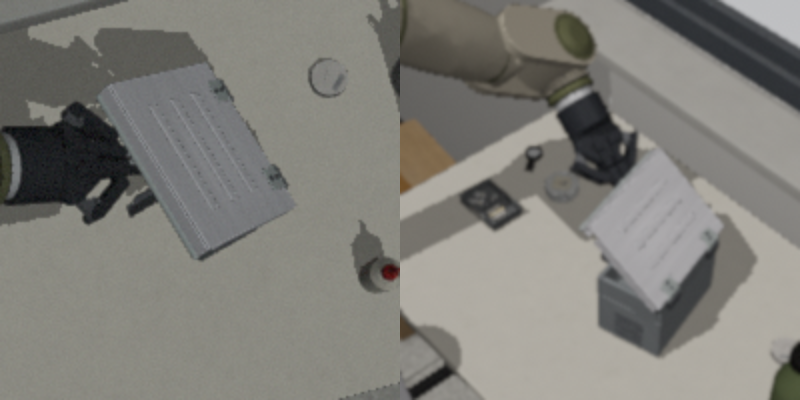

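```bash
python3 -m handwheel '[{"delta_pos":[0.1,0,-0.7],"twist":[0,0,0],"jaw":0},{"delta_pos":[0.2,0,-1.4],"twist":[0,0,0],"jaw":0},{"delta_pos":[0.4,0.1,-2.2],"twist":[0,0,0],"jaw":0},{"delta_pos":[0.6,0.1,-3.2],"twist":[0,0,0],"jaw":0},{"delta_pos":[0.8,0.3,-4],"twist":[0,0,0],"jaw":0},{"delta_pos":[1,0.5,-4.8],"twist":[0,0,0],"jaw":0},{"delta_pos":[1.2,0.7,-5.6],"twist":[0,0,0],"jaw":0},{"delta_pos":[1.4,0.8,-6.5],"twist":[0,0,0],"jaw":0},{"delta_pos":[1.4,0.8,-6.5],"twist":[0,0,0],"jaw":0},{"delta_pos":[1.4,0.8,-6.5],"twist":[0,0,0],"jaw":0}]'
python3 -c "
from h import *
st(); d=hood()
for p in ([-15,19,258],[-5,19,262],[5,19,262]): go2(p)
d=cam('top'); a=cv2.resize(d['frame'][80:280,180:380,::-1],None,fx=2,fy=2)
d=cam('scene'); b=cv2.resize(d['frame'][70:270,150:350,::-1],None,fx=2,fy=2)
W=cloud(d); m=[w2m(p) for p in W.reshape(-1,3) if p[2]>150]; 
cv2.imwrite('pics/both6.png',np.hstack([a,b]))
"
```

```text
time_s: 15.95
eef_pos: [575.0, -26.5, 250.8]
ee_rot: [-0.315, 0.943, 0.102, -0.034]
force: [-1.1, 0.9, -0.4]
grip_width: 0.003
t 15.95 m [-29.6  18.5 250.8] w [575.  -26.5 250.8] F_m [-1.3 -0.5 -0.4] q [ 0.1   0.46  1.51 -0.99  1.25  0.27] g 0.0
 point(m) [ 0.76 -0.25 -0.6 ] x(m) [0.31 0.95 0.  ]
n 3676 hood~ 0.506
[-15, 19, 258] delta_cm [ 0.5   0.69 -1.44] twist [ 0.001 -0.    -0.   ]
[-5, 19, 262] delta_cm [ 0.81  1.2  -2.33] twist [ 0.001 -0.    -0.   ]
[5, 19, 262] delta_cm [ 1.12  1.96 -2.9 ] twist [ 0.001 -0.    -0.   ]
```

View pics/both6.png

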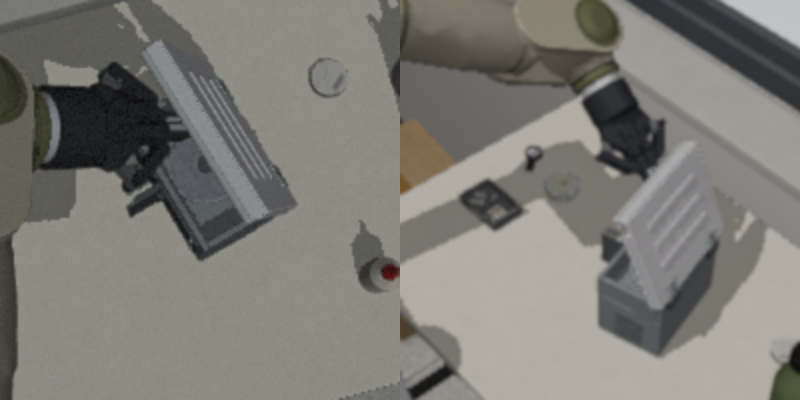

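```bash
python3 -m handwheel '[{"delta_pos":[0.1,0.2,-0.4],"twist":[0,0,0],"jaw":0},{"delta_pos":[0.2,0.3,-0.7],"twist":[0,0,0],"jaw":0},{"delta_pos":[0.3,0.5,-1],"twist":[0,0,0],"jaw":0},{"delta_pos":[0.5,0.7,-1.4],"twist":[0,0,0],"jaw":0},{"delta_pos":[0.6,0.9,-1.8],"twist":[0,0,0],"jaw":0},{"delta_pos":[0.7,1.1,-2.1],"twist":[0,0,0],"jaw":0},{"delta_pos":[0.7,1.1,-2.1],"twist":[0,0,0],"jaw":0},{"delta_pos":[0.7,1.1,-2.1],"twist":[0,0,0],"jaw":0},{"delta_pos":[0.7,1.1,-2.1],"twist":[0,0,0],"jaw":0},{"delta_pos":[0.7,1.1,-2.1],"twist":[0,0,0],"jaw":0}]'
cat >> h.py <<'E'
def hood2(tag):
    rng=np.random.default_rng(0); im=[]
    for n in("top","scene"):
        d=cam(n); W=cloud(d); M=W-O; a=M@MX; b=M@MY; z=W[...,2]
        g=d["frame"].mean(-1)
        ok=(a>-90)&(a<70)&(abs(b)<95)&(z>165)&(z<320)&(g>70)
        X=a[ok];Y=z[ok]; best=(0,)
        if len(X)<30: print(n,len(X)); continue
        for _ in range(400):
            i,j=rng.integers(len(X),size=2)
            dx,dz=X[j]-X[i],Y[j]-Y[i]
            L=np.hypot(dx,dz)
            if L<40: continue
            e=abs((X-X[i])*dz-(Y-Y[i])*dx)/L<3; c=e.sum()
            if c>best[0]: best=(c,e)
        e=best[1]; u=np.linalg.svd(np.c_[X[e]-X[e].mean(),Y[e]-Y[e].mean()],full_matrices=False)[2][0]
        print(n,"inl",best[0],"/",len(X),"hood~",round(np.arctan2(abs(u[1]),-u[0]*np.sign(u[1])),3),"zmax",Y[e].max().round(),"x at zmax",X[e][Y[e].argmax()].round())
        im.append(cv2.resize(d['frame'][70:270,(180 if n=='top' else 150):(380 if n=='top' else 350),::-1],None,fx=2,fy=2))
    cv2.imwrite(f'pics/{tag}.png',np.hstack(im))
E
python3 -c "
from h import *
st(); hood2('both7')
for p in ([0,19,262],[5,19,262]): go2(p)
"
```

```text
time_s: 16.93
eef_pos: [584.3, -40.9, 255.2]
ee_rot: [-0.32, 0.941, 0.102, -0.038]
force: [-13.5, 32.1, -13.0]
grip_width: 0.003
t 16.93 m [-12.6  19.3 255.2] w [584.3 -40.9 255.2] F_m [-34.5   4.6 -13. ] q [ 0.07  0.46  1.48 -0.98  1.24  0.22] g 0.0
 point(m) [ 0.75 -0.25 -0.61] x(m) [ 0.31  0.95 -0.01]
top inl 826 / 1878 hood~ 1.213 zmax 303.0 x at zmax -8.0
scene inl 1470 / 2029 hood~ 1.242 zmax 304.0 x at zmax -4.0
[0, 19, 262] delta_cm [ 0.36  0.54 -1.28] twist [-0.011  0.006 -0.002]
[5, 19, 262] delta_cm [ 0.51  0.91 -1.57] twist [-0.011  0.006 -0.002]
```

View pics/both7.png

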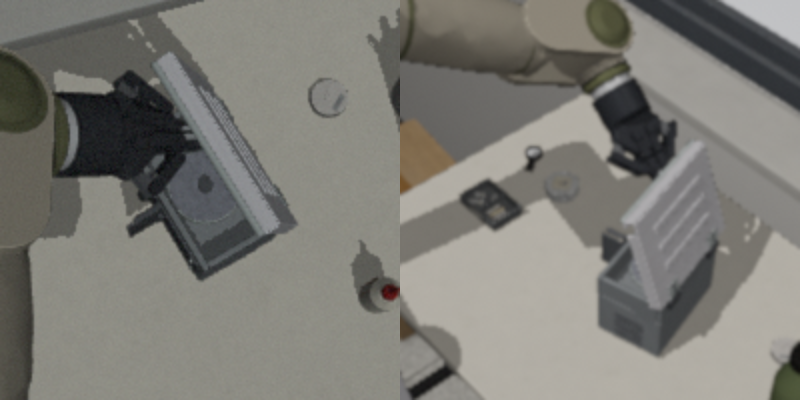

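```bash
python3 -m handwheel '[{"delta_pos":[-0.3,-0.8,0.6],"twist":[0,0,0],"jaw":0},{"delta_pos":[-0.6,-1.5,1.1],"twist":[0,0,0],"jaw":0},{"delta_pos":[-0.9,-2.3,1.7],"twist":[0,0,0],"jaw":0},{"delta_pos":[-0.9,-3.5,1.7],"twist":[0,0,0],"jaw":0},{"delta_pos":[-0.9,-5,1.7],"twist":[0,0,0],"jaw":0},{"delta_pos":[-0.9,-7,1.7],"twist":[0,0,0],"jaw":0},{"delta_pos":[-0.9,-9,1.7],"twist":[0,0,0],"jaw":0},{"delta_pos":[-0.9,-11,1.7],"twist":[0,0,0],"jaw":0},{"delta_pos":[-0.9,-13,1.7],"twist":[0,0,0],"jaw":0},{"delta_pos":[-0.9,-14,1.7],"twist":[0,0,0],"jaw":0}]'
python3 -c "
from h import *
st(); hood2('both8')
d=cam('top');cv2.imwrite('pics/top8.png',d['frame'][:,:,::-1])
d0=dict(np.load('top0.npz'))
W0=cloud(d0);W=cloud(d)
for nm,(x0,y0,r) in dict(tray=(416,286,75),tin=(545,269,45),bottle=(430,-190,70)).items():
  for w in(W0,W):
    m=(np.hypot(w[...,0]-x0,w[...,1]-y0)<r)&(w[...,2]>12)&(w[...,2]<130); print(nm,m.sum(),w[m].mean(0).round(1) if m.any() else '')
"
```

```text
time_s: 17.87
eef_pos: [551.4, 73.6, 333.6]
ee_rot: [-0.316, 0.943, 0.103, -0.033]
force: [0.1, 0.2, -0.0]
grip_width: 0.002
t 17.87 m [-128.    48.8  333.6] w [551.4  73.6 333.6] F_m [-0.1  0.2 -0. ] q [ 0.29  0.42  1.34 -0.92  1.51  0.2 ] g 0.0
 point(m) [ 0.76 -0.24 -0.6 ] x(m) [0.31 0.95 0.  ]
top inl 842 / 1860 hood~ 1.216 zmax 301.0 x at zmax -11.0
scene inl 1484 / 1962 hood~ 1.247 zmax 303.0 x at zmax -3.0
tray 218 [412.4 287.8  19.3]
tray 213 [412.6 288.5  19.2]
tin 471 [544.6 269.4  21. ]
tin 467 [544.4 269.3  21. ]
bottle 103 [ 437.9 -253.9   45.8]
bottle 107 [ 438.  -253.9   46.5]
```

View pics/top8.png

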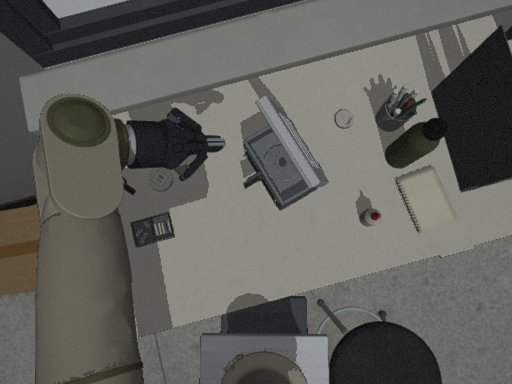

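```bash
python3 -c "
from h import *
print(abs(telemetry.sense()['dq']).max()); print(ctrl.finish_job())"
```

```text
0.028550061796465562
the job is handed in; nothing more can be done
None
```

The hood is standing open and the job is handed in, at about 18 s of the 48 s allowed. No verdict was reported.

**What I did:** I reached under the lip with shut fingers and felt along until I touched the catch. I pushed it aside to its stop, lifted the hood past it while it was held there, then swung the hood to its stop. The fingers then withdrew up and back.

**Last checks:**
- **Hood:** it measures about 1.22 rad in the top view and 1.25 rad in the scene view. Both are above the 1.1 needed, and it did not move after I let go.
- **Bystanders:** the tray, tin and bottle measure within 1 mm of where they started.
- **Robot:** it touches nothing; the wrist force reads about 0 N.

**What came close or disagreed:**
- **Force on the catch:** it read about 22 N for a moment when the catch met its stop, against the 25 N limit. I backed off to about 10 N before lifting. The wrist force is only read at the end of each move, so a slightly higher peak in between cannot be ruled out.
- **Force at the hood's stop:** the fingers pressed the hood there with about 37 N, well under the 120 N wrist limit.
- **Joint limit:** my first finger angle ran into the range limit of joint 4, so I turned the tool 18° to the side and tilted it slightly steeper.
- **Hood angle:** my first way of measuring it read too low once the hood was steep (0.51 rad when it was about 1.0). I replaced it with a better fit before the final checks.

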